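# Snap the rolling pin into its holder

## Task

Two rolling pins are lying on the kitchen worktop. Put the longer one, with the bevelled ends, away in its walnut holder: lay it along the holder between the two spring arms and press it straight down until both rollers snap over its ends and it sits fully home in the rests, then let go. Leave the shorter pin where it lies.

Things in the scene. Friction and masses are not known exactly. Their poses are not given: they have to be found in the camera images.
- pin: The longer rolling pin: plain beech, 210 mm long, 46 mm in diameter, about 0.22 kg, lying on the worktop. Both ends are bevelled at 45 degrees over the last 16 mm, down to an end face 14 mm across. Origin at its centre, on its axis; its y axis runs along the pin (both ends alike; it may roll about y, so x and z can point anywhere across it).
- holder: The pin's holder, fixed: dark walnut base 85 x 260 x 14 mm, y along it, z up, origin at the centre of its underside. V rests (45 degree sides, 60 mm wide at their tops, 62 mm up) at y = +-55 mm, 16 mm thick; between them all is clear above the base. At each end a steel spring arm, swinging outwards, with a white roller 12 mm thick, centre at y = +-103 mm, 81 mm up; 194 mm gap.
- seat (a point): Where the pin's centre lies when home: 64 mm above the holder's origin, same axes (pin along y). Lowered level, the pin meets the rollers 34 mm above this, spreads each arm 8 mm (some 12 N of push in all; its weight is not enough) and snaps in for the last 10 mm. The bevels catch the rollers if the pin is within 9 mm along y; the V rests centre it from 12 mm across.
- short_pin: The shorter rolling pin, to be left alone: same beech, same 46 mm diameter, but 150 mm long with square-cut ends, lying on the worktop. Origin at its centre, on its axis; y along the pin.
There are look-alikes about, which are no part of the job. What is shaped like the pin but green is not meant.

How it is judged (in metres and radians):
On the way:
1. the gripper's fingers push the pin down between the rollers (it is not dropped in) (contact force between the fingers and pin above 1 N and z of pin in the frame of holder below 0.088 m and horizontal distance between pin and holder below 0.02 m and angle between the y axis of pin and the y axis of holder, either way round below 0.26 rad), for 0.05 s.
At the end, for the whole second after the job is handed in: The longer pin lies at rest in both V rests, snapped in below both rollers: its axis 56 to 71 mm above the worktop, within 10 degrees of the holder's length, its centre within 12 mm of the holder's middle along it and 10 mm across (z of pin in the frame of holder between 0.056 and 0.071 m and x of pin in the frame of holder between -0.01 and 0.01 m and y of pin in the frame of holder between -0.012 and 0.012 m and angle between the y axis of pin and the y axis of holder, either way round below 0.17 rad and linear speed of pin below 0.02 m/s); the robot touches nothing.
It fails at once if the shorter pin is moved more than 40 mm (distance of short_pin from where it was at the start of the episode above 0.04 m).
It also fails if it takes over 38 s, if anything falls off the work surface, if the arm or the gripper's body presses on something with over 40 N, if the wrist force passes 120 N, or if a joint passes its speed limit or range.

## Robot

A 6-joint arm with a two-finger parallel gripper is mounted at the origin on the work surface. World frame = base frame: x ahead of the robot, y to its left, z up, the work surface at z = 0. Lengths are in mm, angles in rad, forces in N, time in s.
With the tool pointing down it reaches from about 325 to 775 mm from the base axis. Payload 5.5 kg.
Tool frame: the origin (TCP) lies at the very end of the fingers, on their centre line; the grasp point (between the pads) lies 19 mm behind it; z points along the fingers, y is the line along which they close (so a half turn about z gives the same grasp; the last joint's range is limited). The gripper opens to 88 mm and grips with 3 to 60 N. Pads are 20 mm wide; open, the fingers measure 115 mm over their backs; the gripper's body (75 mm by 178 mm) begins 61 mm behind the grasp point.
Start: joints at [1.052, 0.091, 1.231, -0, 1.82, -0.057], TCP at [267.343, 537.163, 222.631] pointing down, gripper open.
Joint ranges: [-2.87, 2.87], [-0.86, 2.18], [0.17, 2.46], [-1.51, 4.65], [0.06, 2.69], [-2.65, 2.65]. Speed limits (rad/s): [2.57, 2.57, 3.01, 3.14, 3.14, 3.14].

## Interface

Orientations are given as a unit quaternion [x, y, z, w].
In Python, from station import ctrl gives the robot as it stands.
- The arm moves only by the tool carry_out, never from a script. Its argument "commands" is a list of rows, each an object with "xyz": the shift along the tool's x, y, z scaled (see below), a list of three; "angular": the turn, a rotation vector about the tool's x, y, z scaled (see below), a list of three. In form: [{"xyz": [x, y, z], "angular": [rx, ry, rz]}, ...]. A call has 1 to 20 rows; each row is the pose to reach, as a shift and turn from the pose commanded when the call began, along the tool's axes at that moment, turning the shorter way round; what a row does not reach only later rows make up. The controller multiplies each number of a shift by 200 mm and each number of a turn by 180 degrees. A row lasts 1/12 s, in which the tool goes at most 41.7 mm and 7.16 degrees, less where a joint would pass 70% of its speed; a pose out of reach is approached as far as the arm can. A call with a number of a shift or a turn outside -1 to 1 is refused whole. A call with a gripper value outside its range is refused whole. "hand" is the closure, from -1 (fully open) to 1 (shut), so that 0 is half open, set as the call begins (left out, the last holds). The fingers move at their own pace and stop on an object; the grip force is fixed at half the most. Time passes only in rows, so rows that repeat a pose let the fingers close. It gives the time, the measured TCP pose, the force, the opening and the grip force at its end, in the units of the state.
- ctrl.sense(): the state, without advancing time (a new reading comes with each control period).
- ctrl.capture(name): name is "side" or "top" or "wrist"; returns (picture, depth): 384x512x3 uint8, red, green, blue; 384x512 float32, mm along the optical axis (not along the pixel's ray), 0 where there is no reading.
- ctrl.camera_params(name): a dict with "mtx" (3x3 intrinsics, pixels), "dist" ([k1, k2, p1, p2, k3] as OpenCV has them; the pictures are not rectified), "world_from_camera" (4x4, takes a point from camera to world coordinates); the wrist camera has in their place "mount" (4x4, takes a point from camera to tool coordinates, whose origin is the TCP and whose axes are the flange's). Camera axes: x right, y down, z forward; pixel columns grow to the right and rows downward; lengths in mm; the calibration is good to about 2 mm. A picture is of the moment at which its call begins: read the wrist's pose just before it. camera_params takes no time and is no camera call.
- ctrl.close_job(): hands the job in; it is judged then, once.
The state is a dict: "clock": time; "qpos": joint angles; "qd": joint speeds; "tau": joint torques, N m; "ee_pos": TCP position; "orientation": TCP orientation; "contact_force": force on the tool from outside, world axes, zero at the start; "moment": the same for the moment, N m; "width": finger opening in mm; "grasp_force": force on a finger pad.
Only numpy, scipy, OpenCV 4.12 (cv2) and the standard library are available. Lean on these libraries where they do the work, as an engineer would, in place of code of your own. Each camera call takes 0.05 s, during which the arm holds its last target. There are 200 camera calls.

## Working session

There is one attempt and no reset: what is moved stays moved. The work goes in short steps, Python scripts to look and compute and a tool call to move; the robot and the scene stay as the last step left them, time stands still between calls to the robot, and variables do not carry over. Pictures are saved under pics/ and viewed, at most 10 in all, crops included, and the job is handed in when it is done.

Besides the shell and the picture viewer there is one more tool, called after "Call:" by a JSON object that holds its "name" and its "arguments", one argument or row to a line. carry_out: Moves the arm, as the interface text tells. Shifts and turns lie within -1 to 1; 1 stands for 200 mm of shift or 180 degrees of turn. Its arguments: {"type":"object","properties":{"commands":{"type":"array","items":{"type":"object","properties":{"xyz":{"type":"array","items":{"type":"number"}},"angular":{"type":"array","items":{"type":"number"}}}}},"hand":{"type":"number"}},"required":["commands"]}

```bash
mkdir -p pics; cat > h.py <<'E'
import numpy as np, cv2
from scipy.spatial.transform import Rotation as R
from station import ctrl
def toworld(name,p,s=None):
    c=ctrl.camera_params(name)
    if name!='wrist': return np.array(c['world_from_camera'])
    T=np.eye(4);T[:3,:3]=R.from_quat(s['orientation']).as_matrix();T[:3,3]=s['ee_pos']
    return T@np.array(c['mount'])
def snap(name,fn):
    s=ctrl.sense(); rgb,d=ctrl.capture(name)
    cv2.imwrite(f'pics/{fn}.png',rgb[:,:,::-1]); c=ctrl.camera_params(name)
    np.savez(f'{fn}.npz',rgb=rgb,d=d,T=toworld(name,0,s),K=c['mtx'],D=c['dist'])
def cloud(fn):
    z=np.load(f'{fn}.npz'); d=z['d']; v,u=np.mgrid[:384,:512]
    n=cv2.undistortPoints(np.stack([u,v],-1).reshape(-1,1,2).astype(float),np.array(z['K']),np.array(z['D'])).reshape(384,512,2)
    P=np.dstack([n*d[...,None],d])@z['T'][:3,:3].T+z['T'][:3,3]
    P[d==0]=np.nan
    return P,z['rgb']
E
python3 - <<'E'
from h import *
snap('top','top1'); snap('side','side1')
im=np.hstack([cv2.imread('pics/top1.png'),cv2.imread('pics/side1.png')])
cv2.imwrite('pics/a.png',cv2.imread('pics/top1.png'))
s=ctrl.sense(); print(s)
E
```

```text
{'clock': 0.1, 'qpos': array([ 1.05234193e+00,  9.17920085e-02,  1.23171327e+00, -1.45073806e-05,
        1.81976068e+00, -5.67293690e-02]), 'qd': array([ 0.00038495, -0.00102622, -0.0038057 ,  0.00074585,  0.00053295,
        0.00056777]), 'tau': array([ 3.65909124e-03, -4.47852874e+01, -4.07572496e+01,  6.99409400e-02,
        2.84094567e-02, -1.44810406e-04]), 'ee_pos': array([267.19967613, 536.95355593, 221.6443452 ]), 'orientation': array([ 2.28818892e-01,  9.73468651e-01, -8.04285765e-04, -2.30568683e-04]), 'contact_force': array([0.02004963, 0.23403937, 0.29021154]), 'moment': array([-0.01496183, -0.01324272,  0.00582797]), 'grasp_force': 0.0, 'width': 88.02942550852853}
```

View pics/top1.png

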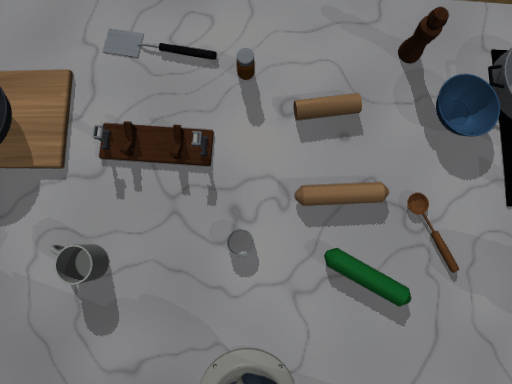

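View pics/side1.png

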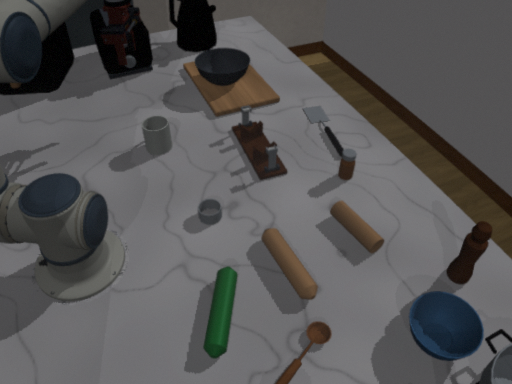

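The top view has three rod shapes:
- The beech rod at (342,194) is long with bevelled ends, so it fits the description.
- The beech rod at (328,106) is shorter and square-cut, so it is the short pin.
- The rod at (367,276) is green, so it is a look-alike.

The holder is at (157,144). I'll confirm in a crop and measure.

```bash
python3 - <<'E'
from h import *
im=cv2.imread('pics/top1.png')
a=cv2.resize(im[80:220,280:400],None,fx=3.3,fy=3.3,interpolation=cv2.INTER_CUBIC)
b=cv2.resize(im[110:180,85:225],None,fx=2.8,fy=2.8,interpolation=cv2.INTER_CUBIC)
c=np.zeros((462,800,3),np.uint8);c[:a.shape[0],:a.shape[1]]=a[:462];c[:b.shape[0],400:400+b.shape[1]]=b
cv2.imwrite('pics/crop1.png',c)
P,rgb=cloud('top1')
def fit(box,zlo,zhi,n):
    u0,u1,v0,v1=box; Q=P[v0:v1,u0:u1].reshape(-1,3); Q=Q[(Q[:,2]>zlo)&(Q[:,2]<zhi)]
    r=cv2.minAreaRect(Q[:,:2].astype(np.float32)); 
    print(n,len(Q),'rect',np.round(r[0],1),np.round(r[1],1),round(r[2],1),'zpct',np.round(np.percentile(Q[:,2],[5,50,95]),1),'corners',cv2.boxPoints(r).round().tolist())
fit((285,400,172,215),12,60,'pin'); fit((285,370,85,125),12,60,'short'); fit((90,220,115,172),8,20,'holder base'); fit((90,220,115,172),40,120,'holder top')
fit((320,415,240,310),12,60,'green')
for p in [(98,158),(213,165),(214,130),(102,123)]: print(p,P[p[1],p[0]].round())
print(np.round(P[300,200]))
E
```

```text
pin 1827 rect [ 443.7 -204.9] [ 45.7 208.6] 3.0 zpct [29.9 42.7 47.1] corners [[415.0, -102.0], [426.0, -310.0], [472.0, -308.0], [461.0, -100.0]]
short 1367 rect [ 644.4 -177.1] [ 46.  151.2] 8.5 zpct [25.  42.5 47.1] corners [[611.0, -106.0], [633.0, -255.0], [678.0, -248.0], [656.0, -99.0]]
holder base 3017 rect [555.7 215.8] [258.2  86.6] 86.4 zpct [11.9 14.6 17. ] corners [[504.0, 90.0], [591.0, 84.0], [607.0, 342.0], [521.0, 347.0]]
holder top 745 rect [557.7 216.8] [229.   71.7] 86.8 zpct [41.6 58.4 89.3] corners [[515.0, 105.0], [587.0, 100.0], [600.0, 329.0], [528.0, 333.0]]
green 1925 rect [ 260.8 -259.6] [211.1  47.6] 61.0 zpct [29.7 42.5 47. ] corners [[189.0, -340.0], [230.0, -363.0], [333.0, -179.0], [291.0, -156.0]]
(98, 158) [524. 354.   0.]
(213, 165) [509.  84.   2.]
(214, 130) [592.  83.   3.]
(102, 123) [608. 350.   1.]
[206. 106.   0.]
```

View pics/crop1.png

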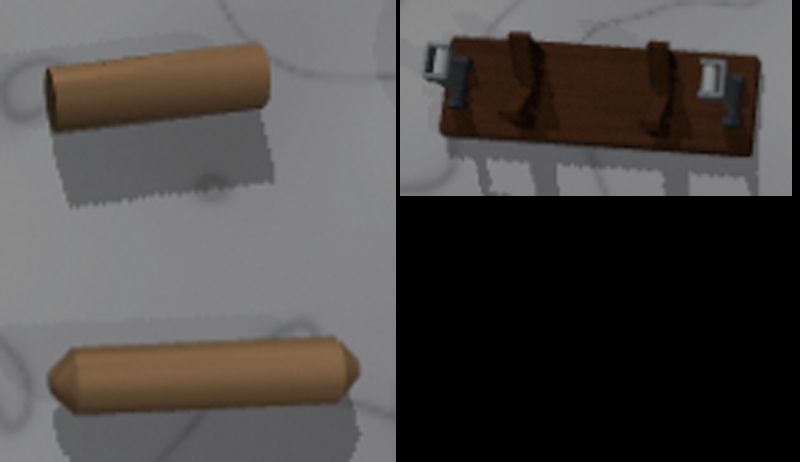

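Crop confirmed: the bottom beech rod is bevelled at both ends and measures 209 mm, so it is the pin. The upper one is square-cut, 151 mm. I'll move to above the pin in three legs.

Call:
{"name": "carry_out", "arguments": {
  "commands": [
    {"xyz": [-0.815, -0.975, 0], "angular": [0, 0, 0]},
    {"xyz": [-0.815, -0.975, 0], "angular": [0, 0, 0]},
    {"xyz": [-0.815, -0.975, 0], "angular": [0, 0, 0]},
    {"xyz": [-0.815, -0.975, 0], "angular": [0, 0, 0]},
    {"xyz": [-0.815, -0.975, 0], "angular": [0, 0, 0]},
    {"xyz": [-0.815, -0.975, 0], "angular": [0, 0, 0]},
    {"xyz": [-0.815, -0.975, 0], "angular": [0, 0, 0]}
  ],
  "hand": -1
}}

```text
clock: 0.68
ee_pos: [327.6, 285.1, 222.9]
orientation: [0.231, 0.973, -0.001, 0.001]
contact_force: [0.1, -0.4, -0.8]
width: 87.9
grasp_force: 0.0
```

Call:
{"name": "carry_out", "arguments": {
  "commands": [
    {"xyz": [-0.815, -0.975, 0], "angular": [0, 0, 0]},
    {"xyz": [-0.815, -0.975, 0], "angular": [0, 0, 0]},
    {"xyz": [-0.815, -0.975, 0], "angular": [0, 0, 0]},
    {"xyz": [-0.815, -0.975, 0], "angular": [0, 0, 0]},
    {"xyz": [-0.815, -0.975, 0], "angular": [0, 0, 0]},
    {"xyz": [-0.815, -0.975, 0], "angular": [0, 0, 0]},
    {"xyz": [-0.815, -0.975, 0], "angular": [0, 0, 0]}
  ]
}}

```text
clock: 1.27
ee_pos: [386.1, 37.3, 222.1]
orientation: [0.233, 0.973, -0.001, 0.0]
contact_force: [0.2, -0.1, -0.3]
width: 87.4
grasp_force: 0.0
```

Call:
{"name": "carry_out", "arguments": {
  "commands": [
    {"xyz": [-0.815, -0.975, 0.3], "angular": [0, 0, 0.336]},
    {"xyz": [-0.815, -0.975, 0.3], "angular": [0, 0, 0.336]},
    {"xyz": [-0.815, -0.975, 0.3], "angular": [0, 0, 0.336]},
    {"xyz": [-0.815, -0.975, 0.3], "angular": [0, 0, 0.336]},
    {"xyz": [-0.815, -0.975, 0.3], "angular": [0, 0, 0.336]},
    {"xyz": [-0.815, -0.975, 0.3], "angular": [0, 0, 0.336]},
    {"xyz": [-0.815, -0.975, 0.3], "angular": [0, 0, 0.336]},
    {"xyz": [-0.815, -0.975, 0.3], "angular": [0, 0, 0.336]},
    {"xyz": [-0.815, -0.975, 0.3], "angular": [0, 0, 0.336]},
    {"xyz": [-0.815, -0.975, 0.3], "angular": [0, 0, 0.336]},
    {"xyz": [-0.815, -0.975, 0.3], "angular": [0, 0, 0.336]}
  ]
}}

```text
clock: 2.18
ee_pos: [444.8, -203.8, 162.2]
orientation: [0.687, 0.727, 0.0, -0.0]
contact_force: [-0.3, -0.2, -0.5]
width: 87.7
grasp_force: 0.0
```

Now a closer look with the wrist camera to refine the pin, and work out the shift.

```bash
cat >> h.py <<'E'
def go(target,yaxis):
    s=ctrl.sense(); M=R.from_quat(s['orientation']).as_matrix()
    d=M.T@(np.array(target)-s['ee_pos'])/200
    y=np.array(yaxis)/np.linalg.norm(yaxis); y=y*np.sign(y@M[:2,1]); c=M[:2,1]
    a=np.degrees(np.arctan2(c[0]*y[1]-c[1]*y[0],c@y))
    print('pos',s['ee_pos'].round(1),'shift',d.round(3),'toolz turn',round(-a/180,4),'deg',round(-a,2),'tilt z',M[:,2].round(3))
E
python3 - <<'E'
from h import *
snap('wrist','w1')
P,rgb=cloud('w1')
m=(P[...,2]>15)&(P[...,2]<60)&(abs(P[...,0]-444)<45)&(abs(P[...,1]+205)<130)
r=cv2.minAreaRect(P[m][:,:2].astype(np.float32)); print(m.sum(),r,cv2.boxPoints(r).round(1).tolist(),np.nanpercentile(P[m][:,2],[50,95,99]))
go([443.7,-204.9,5],[1,.053])
E
```

```text
6932 ((446.2500305175781, -206.50579833984375), (46.17206573486328, 210.05422973632812), 3.066948413848877) [[417.6000061035156, -102.9000015258789], [428.79998779296875, -312.6000061035156], [474.8999938964844, -310.1000061035156], [463.70001220703125, -100.4000015258789]] [43.6917834  47.04794833 47.67838598]
pos [ 444.7 -203.7  162.4] shift [-0.006 -0.005  0.787] toolz turn 0.0011 deg 0.2 tilt z [-0.  0. -1.]
```

View pics/w1.png

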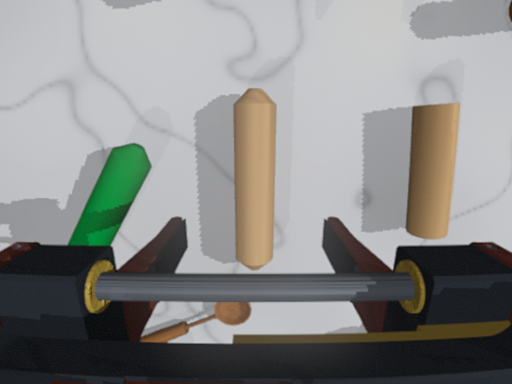

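The picture shows the bevelled beech pin, columns 235–275 and rows 90–268, centred between the fingers; the short pin is clear of them on the right. Descend and grip.

Call:
{"name": "carry_out", "arguments": {
  "commands": [
    {"xyz": [-0.01, 0, 0.2], "angular": [0, 0, 0.001]},
    {"xyz": [-0.01, 0, 0.4], "angular": [0, 0, 0.001]},
    {"xyz": [-0.01, 0, 0.6], "angular": [0, 0, 0.001]},
    {"xyz": [-0.01, 0, 0.72], "angular": [0, 0, 0.001]},
    {"xyz": [-0.01, 0, 0.785], "angular": [0, 0, 0.001]},
    {"xyz": [-0.01, 0, 0.785], "angular": [0, 0, 0.001]},
    {"xyz": [-0.01, 0, 0.785], "angular": [0, 0, 0.001]}
  ]
}}

```text
clock: 2.82
ee_pos: [444.4, -205.7, 5.2]
orientation: [0.688, 0.725, -0.0, -0.001]
contact_force: [-0.3, -1.0, -0.2]
width: 87.6
grasp_force: 0.0
```

Call:
{"name": "carry_out", "arguments": {
  "commands": [
    {"xyz": [0, 0, 0]},
    {"xyz": [0, 0, 0]},
    {"xyz": [0, 0, 0]},
    {"xyz": [0, 0, 0]},
    {"xyz": [0, 0, 0]},
    {"xyz": [0, 0, 0]},
    {"xyz": [0, 0, 0]},
    {"xyz": [0, 0, 0]},
    {"xyz": [0, 0, 0]},
    {"xyz": [0, 0, 0]}
  ],
  "hand": 1
}}

```text
schema error: expected keys xyz, angular
```

Call:
{"name": "carry_out", "arguments": {
  "commands": [
    {"xyz": [0, 0, 0], "angular": [0, 0, 0]},
    {"xyz": [0, 0, 0], "angular": [0, 0, 0]},
    {"xyz": [0, 0, 0], "angular": [0, 0, 0]},
    {"xyz": [0, 0, 0], "angular": [0, 0, 0]},
    {"xyz": [0, 0, 0], "angular": [0, 0, 0]},
    {"xyz": [0, 0, 0], "angular": [0, 0, 0]},
    {"xyz": [0, 0, 0], "angular": [0, 0, 0]},
    {"xyz": [0, 0, 0], "angular": [0, 0, 0]}
  ],
  "hand": 1
}}

```text
clock: 3.48
ee_pos: [444.6, -206.5, 5.8]
orientation: [0.689, 0.725, 0.0, 0.0]
contact_force: [0.2, 0.4, 1.2]
width: 45.3
grasp_force: 30.0
```

Call:
{"name": "carry_out", "arguments": {
  "commands": [
    {"xyz": [0, 0, -0.1], "angular": [0, 0, 0]},
    {"xyz": [0, 0, -0.25], "angular": [0, 0, 0]},
    {"xyz": [0, 0, -0.45], "angular": [0, 0, 0]},
    {"xyz": [0, 0, -0.65], "angular": [0, 0, 0]},
    {"xyz": [0.1, 0, -0.8], "angular": [0, 0, 0]},
    {"xyz": [0.1, 0, -0.8], "angular": [0, 0, 0]}
  ]
}}

```text
clock: 3.98
ee_pos: [445.9, -185.8, 173.5]
orientation: [0.689, 0.725, 0.002, 0.005]
contact_force: [0.7, 0.9, -0.6]
width: 45.1
grasp_force: 30.0
```

Call:
{"name": "carry_out", "arguments": {
  "commands": [
    {"xyz": [0.15, 0.05, 0], "angular": [0, 0, 0]},
    {"xyz": [0.32, 0.11, 0], "angular": [0, 0, 0]},
    {"xyz": [0.49, 0.17, 0], "angular": [0, 0, 0]},
    {"xyz": [0.66, 0.22, 0], "angular": [0, 0, 0]},
    {"xyz": [0.83, 0.28, 0], "angular": [0, 0, 0]},
    {"xyz": [0.99, 0.33, 0], "angular": [0, 0, 0]}
  ]
}}

```text
clock: 4.48
ee_pos: [499.4, 16.5, 164.2]
orientation: [0.689, 0.725, -0.0, -0.001]
contact_force: [0.4, 0.2, -2.3]
width: 44.9
grasp_force: 30.0
```

Call:
{"name": "carry_out", "arguments": {
  "commands": [
    {"xyz": [0.17, 0.06, 0], "angular": [0, 0, 0.01]},
    {"xyz": [0.34, 0.11, 0], "angular": [0, 0, 0.02]},
    {"xyz": [0.5, 0.17, 0], "angular": [0, 0, 0.037]},
    {"xyz": [0.67, 0.22, 0], "angular": [0, 0, 0.037]},
    {"xyz": [0.84, 0.28, 0], "angular": [0, 0, 0.037]},
    {"xyz": [0.95, 0.31, 0], "angular": [0, 0, 0.037]},
    {"xyz": [0.99, 0.33, 0], "angular": [0, 0, 0.037]},
    {"xyz": [0.99, 0.33, 0], "angular": [0, 0, 0.037]},
    {"xyz": [0.99, 0.33, 0], "angular": [0, 0, 0.037]}
  ]
}}

```text
clock: 5.23
ee_pos: [555.2, 215.0, 164.5]
orientation: [0.73, 0.684, -0.001, -0.0]
contact_force: [-0.3, -1.1, -2.1]
width: 45.4
grasp_force: 30.0
```

```bash
python3 - <<'E'
from h import *
snap('wrist','w2'); snap('side','side2'); snap('top','top2')
h=np.array([.0655,1]); 
go([555.7,215.8,110],[1,-.0629])
for n in ['w2','side2','top2']:
    P,rgb=cloud(n)
    c=ctrl.sense()['ee_pos']; z0=c[2]+19
    D=P-np.array([c[0],c[1],z0])
    m=(abs(D[...,0])<24)&(abs(D[...,1])<120)&(abs(D[...,2])<30)&((abs(D[...,1])>14))
    Q=P[m]; 
    if len(Q)>50:
        r=cv2.minAreaRect(Q[:,:2].astype(np.float32)); print(n,len(Q),r,np.nanpercentile(Q[:,2],[1,50,99]))
        for lo,hi in [(-90,-40),(40,90)]:
            q=Q[(Q[:,1]-c[1]>lo)&(Q[:,1]-c[1]<hi)]
            if len(q): print(' slice',lo,len(q),np.percentile(q[:,0],[1,99]).round(1),np.percentile(q[:,2],[1,99]).round(1))
        print(' y range',np.percentile(Q[:,1],[.2,99.8]).round(1))
E
```

```text
pos [555.5 214.1 165.6] shift [0.009 0.001 0.278] toolz turn -0.0016 deg -0.28 tilt z [-0.    -0.001 -1.   ]
w2 17364 ((555.6439819335938, 238.978271484375), (162.50621032714844, 47.60710144042969), 88.13336944580078) [188.63191857 202.81981854 206.22375969]
 slice -90 506 [532.1 575.5] [188.8 205.8]
 slice 40 9304 [538.9 579. ] [189.6 206.3]
 y range [164.2 319. ]
side2 485 ((554.9537963867188, 203.7914276123047), (198.24049377441406, 45.959083557128906), 88.18666076660156) [166.01403981 200.15939608 206.81239542]
 slice -90 154 [531.9 569. ] [165.  206.1]
 slice 40 39 [533.7 574.5] [172.9 206.5]
 y range [105.1 303.3]
top2 1228 ((552.888427734375, 214.07379150390625), (42.693267822265625, 211.00242614746094), 0.004438186530023813) [182.31383126 202.38384171 207.57034899]
 slice -90 559 [532.  570.6] [194.1 207.9]
 slice 40 136 [536.9 556. ] [179.2 206.9]
 y range [109.  318.5]
```

View pics/w2.png

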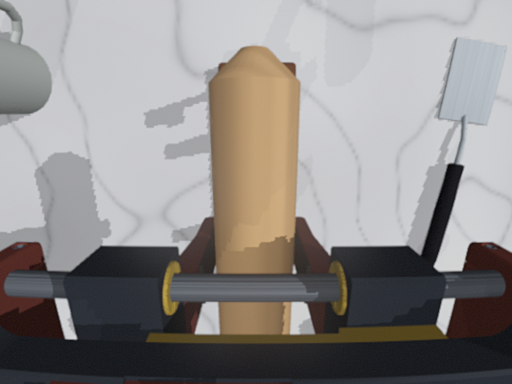

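The picture shows the pin held level over the holder, with its far end at (255,50) and the dark holder below it. Centred to about 2 mm; go down.

Call:
{"name": "carry_out", "arguments": {
  "commands": [
    {"xyz": [0.009, 0, 0.1], "angular": [0, 0, -0.001]},
    {"xyz": [0.009, 0, 0.2], "angular": [0, 0, -0.001]},
    {"xyz": [0.009, 0, 0.3], "angular": [0, 0, -0.001]},
    {"xyz": [0.009, 0, 0.37], "angular": [0, 0, -0.001]},
    {"xyz": [0.009, 0, 0.4], "angular": [0, 0, -0.001]},
    {"xyz": [0.009, 0, 0.4], "angular": [0, 0, -0.001]},
    {"xyz": [0.009, 0, 0.4], "angular": [0, 0, -0.001]}
  ]
}}

```text
clock: 5.97
ee_pos: [555.9, 217.1, 86.3]
orientation: [0.729, 0.684, 0.0, 0.0]
contact_force: [-0.0, -0.0, -1.4]
width: 45.4
grasp_force: 30.0
```

Call:
{"name": "carry_out", "arguments": {
  "commands": [
    {"xyz": [0, 0, 0.02], "angular": [0, 0, 0]},
    {"xyz": [0, 0, 0.04], "angular": [0, 0, 0]},
    {"xyz": [0, 0, 0.06], "angular": [0, 0, 0]},
    {"xyz": [0, 0, 0.08], "angular": [0, 0, 0]},
    {"xyz": [0, 0, 0.1], "angular": [0, 0, 0]},
    {"xyz": [0, 0, 0.12], "angular": [0, 0, 0]},
    {"xyz": [0, 0, 0.12], "angular": [0, 0, 0]}
  ]
}}

```text
clock: 6.55
ee_pos: [556.5, 217.2, 61.6]
orientation: [0.729, 0.684, 0.001, 0.001]
contact_force: [4.0, -1.7, -4.2]
width: 45.4
grasp_force: 30.0
```

Call:
{"name": "carry_out", "arguments": {
  "commands": [
    {"xyz": [0, 0, 0.02], "angular": [0, 0, 0]},
    {"xyz": [0, 0, 0.04], "angular": [0, 0, 0]},
    {"xyz": [0, 0, 0.06], "angular": [0, 0, 0]},
    {"xyz": [0, 0, 0.075], "angular": [0, 0, 0]},
    {"xyz": [0, 0, 0.085], "angular": [0, 0, 0]},
    {"xyz": [0, 0, 0.085], "angular": [0, 0, 0]},
    {"xyz": [0, 0, 0.085], "angular": [0, 0, 0]}
  ]
}}

```text
clock: 7.13
ee_pos: [557.4, 216.9, 47.1]
orientation: [0.729, 0.684, 0.002, 0.002]
contact_force: [2.3, -4.7, 7.9]
width: 45.2
grasp_force: 30.0
```

```bash
python3 - <<'E'
from h import *
s=ctrl.sense(); print(s['ee_pos'],s['contact_force'],s['moment'])
snap('wrist','w3'); snap('side','side3'); snap('top','top3')
for n in ['w3','side3','top3']:
    P,rgb=cloud(n)
    for lo,hi in [(-85,-62),(-46,-20),(20,46),(62,85)]:
        D=P-np.array([555.7,215.8,0]); y=D[...,1]; x=D[...,0]-.0655*y
        m=(abs(x)<20)&(y>lo)&(y<hi)&(P[...,2]>50)&(P[...,2]<125)
        if m.sum()>20: print(n,lo,m.sum(),'top z',np.percentile(P[m][:,2],[50,97]).round(1))
im=cv2.imread('pics/side3.png')[90:200,200:320]
cv2.imwrite('pics/crop3.png',cv2.resize(im,None,fx=5,fy=5,interpolation=cv2.INTER_CUBIC))
E
```

```text
[557.36692384 216.90901426  47.09170706] [ 2.30380135 -4.69643381  7.92778293] [-0.93230369 -0.31214575  0.12286938]
w3 -46 2035 top z [86.3 88.6]
w3 20 3881 top z [86.3 88.8]
w3 62 4390 top z [86.3 88.8]
side3 -85 78 top z [84.  88.5]
side3 -46 77 top z [83.7 88.9]
side3 20 30 top z [84.9 88.8]
top3 -85 200 top z [85.4 89.3]
top3 -46 224 top z [85.3 88.9]
top3 62 47 top z [82.  86.9]
```

View pics/crop3.png

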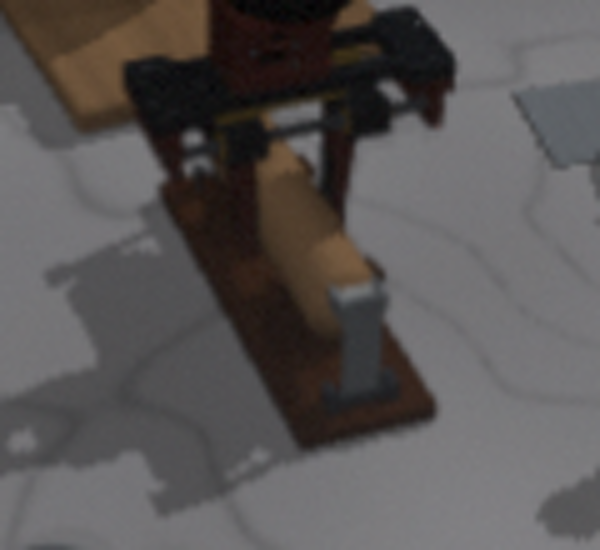

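The crop shows the pin down in the rests, its near end behind the steel arm at (355,290). Its axis measures about 65 mm up with 8 N of push, so it is seated. I'll press 2 mm more, then open and retreat.

Call:
{"name": "carry_out", "arguments": {
  "commands": [
    {"xyz": [0, 0, 0.01], "angular": [0, 0, 0]},
    {"xyz": [0, 0, 0.01], "angular": [0, 0, 0]},
    {"xyz": [0, 0, 0.01], "angular": [0, 0, 0]}
  ]
}}

```text
clock: 7.53
ee_pos: [558.0, 217.0, 46.6]
orientation: [0.729, 0.684, 0.002, 0.002]
contact_force: [2.2, -4.2, 12.6]
width: 45.3
grasp_force: 30.0
```

Call:
{"name": "carry_out", "arguments": {
  "commands": [
    {"xyz": [0, 0, 0], "angular": [0, 0, 0]},
    {"xyz": [0, 0, 0], "angular": [0, 0, 0]},
    {"xyz": [0, 0, 0], "angular": [0, 0, 0]},
    {"xyz": [0, 0, 0], "angular": [0, 0, 0]},
    {"xyz": [0, 0, 0], "angular": [0, 0, 0]},
    {"xyz": [0, 0, 0], "angular": [0, 0, 0]},
    {"xyz": [0, 0, 0], "angular": [0, 0, 0]},
    {"xyz": [0, 0, 0], "angular": [0, 0, 0]}
  ],
  "hand": -1
}}

```text
clock: 8.2
ee_pos: [555.5, 217.5, 42.5]
orientation: [0.729, 0.685, -0.0, -0.0]
contact_force: [0.6, -0.2, -0.2]
width: 87.6
grasp_force: 0.0
```

Call:
{"name": "carry_out", "arguments": {
  "commands": [
    {"xyz": [0, 0, -0.05], "angular": [0, 0, 0]},
    {"xyz": [0, 0, -0.15], "angular": [0, 0, 0]},
    {"xyz": [0, 0, -0.3], "angular": [0, 0, 0]},
    {"xyz": [0, 0, -0.45], "angular": [0, 0, 0]},
    {"xyz": [0, 0, -0.6], "angular": [0, 0, 0]},
    {"xyz": [0, 0, -0.7], "angular": [0, 0, 0]},
    {"xyz": [0, 0, -0.7], "angular": [0, 0, 0]},
    {"xyz": [0, 0, -0.7], "angular": [0, 0, 0]}
  ]
}}

```text
clock: 8.87
ee_pos: [556.4, 217.7, 184.9]
orientation: [0.729, 0.685, 0.002, 0.001]
contact_force: [-0.0, 0.8, -0.7]
width: 87.5
grasp_force: 0.0
```

```bash
python3 - <<'E'
from h import *
snap('wrist','w4'); snap('side','side4'); snap('top','top4')
for n in ['w4','side4','top4']:
    P,rgb=cloud(n)
    for lo,hi in [(-85,-62),(-46,-20),(-20,20),(20,46),(62,85)]:
        D=P-np.array([555.7,215.8,0]); y=D[...,1]; x=D[...,0]-.0655*y
        m=(abs(x)<25)&(y>lo)&(y<hi)&(P[...,2]>50)&(P[...,2]<125)
        if m.sum()>20: print(n,lo,m.sum(),'top z',np.percentile(P[m][:,2],[50,97]).round(1),'x',np.percentile(x[m],[2,98]).round(1))
im=cv2.imread('pics/side4.png')[90:200,200:320]
cv2.imwrite('pics/crop4.png',cv2.resize(im,None,fx=5,fy=5,interpolation=cv2.INTER_CUBIC))
E
```

```text
w4 -85 732 top z [85.  88.2] x [-18.   24.2]
w4 -46 958 top z [85.  88.1] x [-18.7  24.3]
w4 -20 1582 top z [85.  88.1] x [-17.8  23.9]
w4 20 1121 top z [85.  88.2] x [-18.4  23.8]
w4 62 1134 top z [85.  88.1] x [-19.1  23.9]
side4 -85 94 top z [81.2 87.6] x [-23.1  16.8]
side4 -46 98 top z [82.2 87.4] x [-22.   17.7]
side4 -20 138 top z [82.4 87.5] x [-22.1  16.9]
side4 20 94 top z [81.9 87.9] x [-22.9  17.8]
side4 62 66 top z [82.2 87.5] x [-22.5  16.3]
top4 -85 224 top z [84.5 88.4] x [-20.9  19.8]
top4 -46 270 top z [83.6 88.3] x [-22.9  19.7]
top4 -20 405 top z [84.1 88.4] x [-22.8  20.1]
top4 20 163 top z [83.6 88.4] x [-22.8  20.2]
```

View pics/crop4.png

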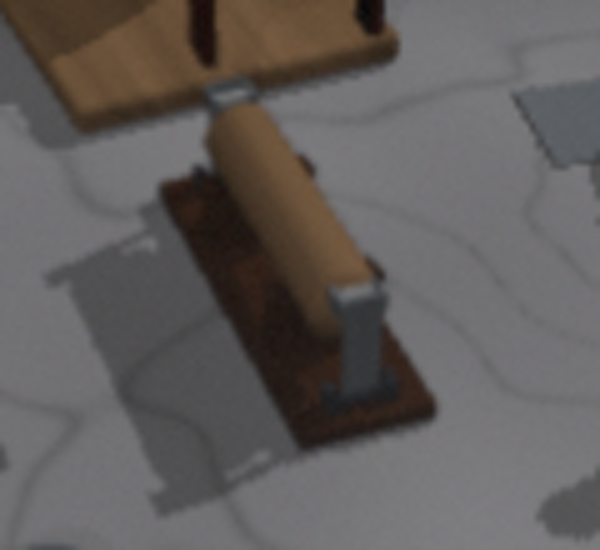

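The picture shows the pin level in the rests under both arms, ends at (230,110) and (345,300), with its axis about 64–65 mm up. The gripper is clear. Handing in.

```bash
python3 -c "
from station import ctrl
print(ctrl.close_job())"
```

```text
the job is handed in; nothing more can be done
None
```

The longer bevelled pin is pressed home in its walnut holder (axis about 64–65 mm up, level, released), the shorter pin was left alone, and the job was handed in at about 9 s; the hand-in returned no verdict.

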